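# Find the packed mailing tube by weight and send it out

## Robot

A 6-joint arm with a two-finger parallel gripper is mounted at the origin on the work surface. World frame = base frame: x ahead of the robot, y to its left, z up, the work surface at z = 0. Lengths are in m, angles in rad, forces in N, time in s.
With the tool pointing down it reaches from about 0.4 to 0.825 m from the base axis. Payload 7 kg.
Tool frame: the origin (TCP) lies between the finger pads; the fingertips stand 11 mm ahead of it and the grasp point (between the pads) lies 8 mm behind it (arm.tips_ahead is the distance from the TCP to the fingertips, in m); z points along the fingers, x is the direction in which the jaws open and shut, and the axes are right-handed (so a half turn about z gives the same grasp; the last joint's range is limited). The gripper opens to 88 mm and grips with 3 to 60 N. Pads are 19 mm wide; open, the fingers measure 130 mm over their backs; the gripper's body (78 mm by 193 mm) begins 47 mm behind the grasp point.
Start: joints at [1.617, 0.359, 0.012, 0, -1.224, -0.288], TCP at [0.162, 0.655, 0.201] pointing down, gripper open.
Joint ranges: [-3.07, 3.07], [-1.43, 2.12], [-1.02, 1.25], [-3.03, 1.67], [-3.05, -0], [-3.03, 3.03]. Speed limits (rad/s): [2.39, 2.39, 3.01, 3.14, 3.14, 3.14].

## Interface

Orientations are given as [roll, pitch, yaw] about the fixed x, y, z axes, in that order (R = Rz(yaw) Ry(pitch) Rx(roll)).
In Python, from station import arm, optics, finder gives the robot as it stands. The module is installed in compiled form; this text tells all that it offers.
- The arm moves only by the tool apply_moves, never from a script. Its argument "increments" is one flat list of numbers, 6 for each row, row after row: the shift along the world's x, y, z in m, then the turn, a rotation vector about the world's x, y, z in rad. In form: [tx, ty, tz, rx, ry, rz, tx, ty, tz, rx, ry, rz, ...]. A call has 1 to 20 rows; each row shifts and turns the pose as measured when the row begins; what a row does not reach is not made up. A row lasts 1/12 s, in which the tool goes at most 41.7 mm and 7.16 degrees, less where a joint would pass 70% of its speed; a pose out of reach is approached as far as the arm can. A call with a gripper value outside its range is refused whole. "hand" is the closure, from 0 (fully open) to 1 (shut), set as the call begins (left out, the last holds). The fingers move at their own pace and stop on an object; "force" is the grip in N (left out, the last holds). Time passes only in rows, so rows that do not move let the fingers close. It gives the time, the measured TCP pose, the force and the opening at its end, in the units of the state.
- arm.get_state(): the state, without advancing time (a new reading comes with each control period).
- optics.grab_frame(name): name is "scene" or "top" or "wrist"; returns the picture (400x640x3 uint8, red, green, blue); there is no depth.
- optics.camera_model(name): a dict with "fx", "fy", "cx", "cy" (pixels), "dist_coeffs" ([k1, k2, p1, p2, k3] as OpenCV has them; the pictures are not rectified), "world_to_cam" (4x4, takes a point from world to camera coordinates); the wrist camera has in their place "T_tool_cam" (4x4, takes a point from camera to tool coordinates, whose origin is the TCP and whose axes are the tool frame's). Camera axes: x right, y up, looking along -z (the intrinsics and any distortion apply to the point x, -y, -z); pixel columns grow to the right and rows downward; lengths in m; the calibration is good to about 2 mm. A picture is of the moment at which its call begins: read the wrist's pose just before it. camera_model takes no time and is no camera call.
- arm.job_done(): hands the job in, once; it reports no verdict.
Trained networks look in the newest picture that a camera, given by its name, has taken for a name from the list of things; names that differ only in an ending like _2 or _b are one class to them, and where a whole thing is asked for, a point or a joint stands for the part that bears it (a point fixed in the world has none). Each returns a list of dicts, best first, with "conf" (0 to 1); they miss things now and then, are a little off and sometimes report something else, mostly with a low value. They report only what shows in the picture. A call takes as long as a camera call.
- finder.find_in(camera, name): "box" ([left, top, right, bottom] in pixels, round what is visible of it).
- finder.landmark_of(camera, name): "point" ([column, row] in pixels: a listed point, or the origin of a listed thing).
The state is a dict: "t": time; "q": joint angles; "qd": joint speeds; "joint_efforts": joint torques, N m; "eef_pos": TCP position; "ee_rot": TCP orientation; "force": force on the tool from outside, world axes, zero at the start; "moment": the same for the moment, N m; "width": finger opening in m.
Only numpy, scipy, OpenCV 4.12 (cv2) and the standard library are available. Lean on these libraries where they do the work, as an engineer would, in place of code of your own. Each camera call takes 0.05 s, during which the arm holds its last target. There are 200 camera calls.

## Task

One of the three look-alike mailing tubes in the wooden rack is already packed with a metal part; the other two are empty and much lighter. Find the packed one by feeling its weight, pull it out of the rack and set it down gently, standing upright, on the floor of the white outgoing basket. Keep the tubes upright, leave the two empty ones standing in the rack, and do not knock the other things about.

Things in the scene. Friction and masses are not known exactly. Their poses are not given: they have to be found in the camera images.
- tube_a_mid (a point): look-alike closed cardboard mailing tube, white lid, 52 mm diameter, 150 mm tall, upright in a rack well. Point: its centre, 75 mm above the foot; z along the tube, up. Empty it weighs about 70 g; one of the three (different each time) has a 400 to 550 g metal part shut in its lower end, on the axis: 460 to 620 g in all. Nothing outside shows which. Bears a firm grip (20 to 40 N)
- tube_b_mid (a point): look-alike closed cardboard mailing tube, white lid, 52 mm diameter, 150 mm tall, upright in a rack well. Point: its centre, 75 mm above the foot; z along the tube, up. Empty it weighs about 70 g; one of the three (different each time) has a 400 to 550 g metal part shut in its lower end, on the axis: 460 to 620 g in all. Nothing outside shows which. Bears a firm grip (20 to 40 N)
- tube_c_mid (a point): look-alike closed cardboard mailing tube, white lid, 52 mm diameter, 150 mm tall, upright in a rack well. Point: its centre, 75 mm above the foot; z along the tube, up. Empty it weighs about 70 g; one of the three (different each time) has a 400 to 550 g metal part shut in its lower end, on the axis: 460 to 620 g in all. Nothing outside shows which. Bears a firm grip (20 to 40 N)
- tube_a: the same tube a as point tube_a_mid, here with its origin at the centre of its underside
- tube_b: the same tube b as point tube_b_mid, here with its origin at the centre of its underside
- tube_c: the same tube c as point tube_c_mid, here with its origin at the centre of its underside
- rack: fixed light-wood rack, three wells in a row, 84 (x) by 256 (y) by 60 mm tall; origin: centre of underside, y along the row, z up. Wells 60 mm square at y = -85, 0, 85 mm, floors 8 mm above the table: a tube shows its upper 98 mm, lid 158 mm above the table. Gaps between tubes are 33 mm: most finger room is when closing along the rack's x
- basket: fixed white open plastic outgoing basket, 210 mm (x) by 250 mm (y), walls 65 mm tall and 5 mm thick, floor 5 mm thick; origin at the centre of its underside. A finished carton 50 mm tall lies in it along the +y wall, filling y from about 50 to 115 mm; the rest of the floor is free
- basket_free (a point): centre of the free part of the basket's floor, on the floor's upper face (5 mm above the table), at y = -40 mm in the basket; a tube stands clear here
- tape: roll of packing tape lying flat, 100 mm across, 45 mm tall; a bystander. Origin: centre of its underside
- glue: white glue bottle, 56 mm across, 130 mm tall; a bystander. Origin: centre of its underside
- mug: blue mug, 80 mm across, 90 mm tall; a bystander. Origin: centre of its underside
- brush: hand brush lying on the table; a bystander. Origin: at its own reference point
- stapler: stapler, 150 mm long; a bystander. Origin: centre of its underside
- parcel: cardboard parcel 170 x 120 x 60 mm; a bystander. Origin: centre of its underside
- carton: the finished carton lying in the basket, 160 x 60 x 50 mm; a bystander. Origin: centre of its underside

How it is judged:
At the end, for the whole second after the job is handed in: The packed tube stands upright (within 7 degrees), at rest, with its foot on the floor inside the outgoing basket; each of the two empty tubes stands (it may lean up to 11 degrees) in a well of the rack with its foot on the well's floor (within 10 mm); any free well will do (((angle between tube_a_mid's own z axis and vertical below 0.12 rad and x of tube_a_mid in the frame of basket between -0.1 and 0.1 m and y of tube_a_mid in the frame of basket between -0.12 and 0.12 m and z of tube_a_mid in the frame of basket below 0.09 m and contact force between tube_a and basket above 2.5 N and linear speed of tube_a below 0.03 m/s and angle between each of tube_b_mid, tube_c_mid's own z axis and vertical below 0.2 rad and x of tube_b_mid in the frame of rack between -0.03 and 0.03 m and y of tube_b_mid in the frame of rack between -0.12 and 0.12 m and z of each of tube_b_mid, tube_c_mid in the frame of rack below 0.093 m and x of tube_c_mid in the frame of rack between -0.03 and 0.03 m and y of tube_c_mid in the frame of rack between -0.12 and 0.12 m) or (angle between tube_b_mid's own z axis and vertical below 0.12 rad and x of tube_b_mid in the frame of basket between -0.1 and 0.1 m and y of tube_b_mid in the frame of basket between -0.12 and 0.12 m and z of tube_b_mid in the frame of basket below 0.09 m and contact force between tube_b and basket above 2.5 N and linear speed of tube_b below 0.03 m/s and angle between each of tube_a_mid, tube_c_mid's own z axis and vertical below 0.2 rad and x of tube_a_mid in the frame of rack between -0.03 and 0.03 m and y of tube_a_mid in the frame of rack between -0.12 and 0.12 m and z of each of tube_a_mid, tube_c_mid in the frame of rack below 0.093 m and x of tube_c_mid in the frame of rack between -0.03 and 0.03 m and y of tube_c_mid in the frame of rack between -0.12 and 0.12 m) or (angle between tube_c_mid's own z axis and vertical below 0.12 rad and x of tube_c_mid in the frame of basket between -0.1 and 0.1 m and y of tube_c_mid in the frame of basket between -0.12 and 0.12 m and z of tube_c_mid in the frame of basket below 0.09 m and contact force between tube_c and basket above 2.5 N and linear speed of tube_c below 0.03 m/s and angle between each of tube_a_mid, tube_b_mid's own z axis and vertical below 0.2 rad and x of tube_a_mid in the frame of rack between -0.03 and 0.03 m and y of tube_a_mid in the frame of rack between -0.12 and 0.12 m and z of each of tube_a_mid, tube_b_mid in the frame of rack below 0.093 m and x of tube_b_mid in the frame of rack between -0.03 and 0.03 m and y of tube_b_mid in the frame of rack between -0.12 and 0.12 m))); the robot touches nothing.
It fails at once if a bystander (tape, glue, mug, brush, stapler, parcel or the carton in the basket) is shoved more than 40 mm (distance of any of tape, glue, mug, brush, stapler, parcel, carton from where it was at the start of the episode above 0.04 m).
It fails at once if a tube is tipped more than 35 degrees (angle between any of tube_a_mid, tube_b_mid, tube_c_mid's own z axis and vertical above 0.61 rad).
It fails at once if a tube is dropped or slammed into the basket (more than 60 N) (contact force between any of tube_a, tube_b, tube_c and basket above 60 N).
It also fails if it takes over 64 s, if anything falls off the work surface, if the arm or the gripper's body presses on something with over 40 N, if the wrist force passes 120 N, or if a joint passes its speed limit or range.

## Working session

There is one attempt and no reset: what is moved stays moved. The work goes in short steps, Python scripts to look and compute and a tool call to move; the robot and the scene stay as the last step left them, time stands still between calls to the robot, and variables do not carry over. Pictures are saved under pics/ and viewed, about 8 in all and at most 12, crops included, and the job is handed in when it is done.

Besides the shell and the picture viewer there is one more tool, called after ">>>" by a JSON object that holds its "method" and its "body". apply_moves: Moves the arm, as the interface text tells. Its arguments: {"type":"object","properties":{"increments":{"type":"array"},"hand":{"type":"number"},"force":{"type":"number"}},"required":["increments"]}

```bash
mkdir -p pics; cat > h.py <<'E'
import numpy as np, cv2
from station import arm, optics, finder
def ray(cam,px,T=None):
    m=optics.camera_model(cam)
    K=np.array([[m["fx"],0,m["cx"]],[0,m["fy"],m["cy"]],[0,0,1.]])
    u=cv2.undistortPoints(np.array([[px]],float),K,np.array(m["dist_coeffs"],float))[0,0]
    d=np.array([u[0],-u[1],-1.])
    C=np.linalg.inv(np.array(m["world_to_cam"])) if T is None else T@np.array(m["T_tool_cam"])
    return C[:3,3],C[:3,:3]@d
def atz(cam,px,z,T=None):
    o,d=ray(cam,px,T); return o+d*(z-o[2])/d[2]
E
python3 - <<'E'
from h import *
s=arm.get_state(); print({k:np.round(v,3) for k,v in s.items()}, arm.tips_ahead)
ims=[]
for c in("scene","top"):
    im=optics.grab_frame(c); cv2.imwrite(f"pics/{c}0.png",im[:,:,::-1])
    for n,z in(("tube_a_mid",.083),("rack",0),("basket",0),("basket_free",.005),("carton",.005),("glue",0),("mug",0),("tape",0),("stapler",0),("parcel",0),("brush",0)):
        for r in finder.landmark_of(c,n)[:4]:
            print(c,n,round(r["conf"],2),np.round(r["point"]),np.round(atz(c,r["point"],z),3))
E
```

```text
{'t': np.float64(0.0), 'q': array([ 1.617,  0.359,  0.011, -0.   , -1.224, -0.288]), 'qd': array([-0.001, -0.   , -0.001,  0.001,  0.001, -0.002]), 'joint_efforts': array([ 1.0000e-03, -5.8272e+01,  2.9305e+01,  6.9970e+00,  7.0000e-03,
       -0.0000e+00]), 'eef_pos': array([0.162, 0.655, 0.2  ]), 'ee_rot': array([-3.141e+00, -2.000e-03, -1.813e+00]), 'force': array([0.077, 0.63 , 0.731]), 'moment': array([ 0.007,  0.02 , -0.012]), 'width': np.float64(0.087)} 0.011
scene tube_a_mid 0.78 [266. 144.] [ 0.539 -0.292  0.083]
scene tube_a_mid 0.72 [301. 168.] [ 0.527 -0.125  0.083]
scene tube_a_mid 0.32 [428. 322.] [0.651 0.487 0.083]
scene rack 0.95 [286. 168.] [ 0.526 -0.215  0.   ]
scene basket 0.89 [367. 240.] [0.542 0.19  0.   ]
scene basket 0.72 [268. 157.] [ 0.537 -0.302  0.   ]
scene basket_free 0.57 [358. 233.] [0.547 0.152 0.005]
scene carton 0.77 [389. 249.] [0.52  0.262 0.005]
scene glue 0.94 [300. 274.] [0.773 0.116 0.   ]
scene mug 0.58 [249. 226.] [ 0.774 -0.125  0.   ]
scene tape 0.84 [280. 246.] [0.75  0.004 0.   ]
scene stapler 0.75 [366. 238.] [0.539 0.181 0.   ]
scene
[... 518 characters left out ...]
 [280. 209.] [0.543 0.152 0.005]
top carton 0.81 [244. 221.] [0.503 0.263 0.005]
top glue 0.76 [295. 137.] [0.773 0.11  0.   ]
top mug 0.6 [369. 141.] [ 0.766 -0.127  0.   ]
top mug 0.24 [279. 209.] [0.543 0.154 0.   ]
top tape 0.81 [325. 145.] [0.748 0.013 0.   ]
top tape 0.38 [243. 217.] [0.515 0.266 0.   ]
top tape 0.2 [282. 210.] [0.541 0.143 0.   ]
top stapler 0.59 [470. 247.] [ 0.435 -0.451  0.   ]
top stapler 0.48 [294. 135.] [0.781 0.114 0.   ]
top parcel 0.71 [179. 182.] [0.624 0.476 0.   ]
top parcel 0.57 [429. 214.] [ 0.538 -0.319  0.   ]
top parcel 0.45 [426. 212.] [ 0.543 -0.309  0.   ]
top brush 0.92 [176. 245.] [0.421 0.477 0.   ]
top brush 0.27 [299. 137.] [0.773 0.098 0.   ]
```

```bash
python3 - <<'E'
import cv2
a=cv2.imread("pics/top0.png")[100:290,150:500]
cv2.imwrite("pics/topc.png",cv2.resize(a,None,fx=2.25,fy=2.25,interpolation=cv2.INTER_CUBIC))
E
```

```text
(no output)
```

View pics/topc.png

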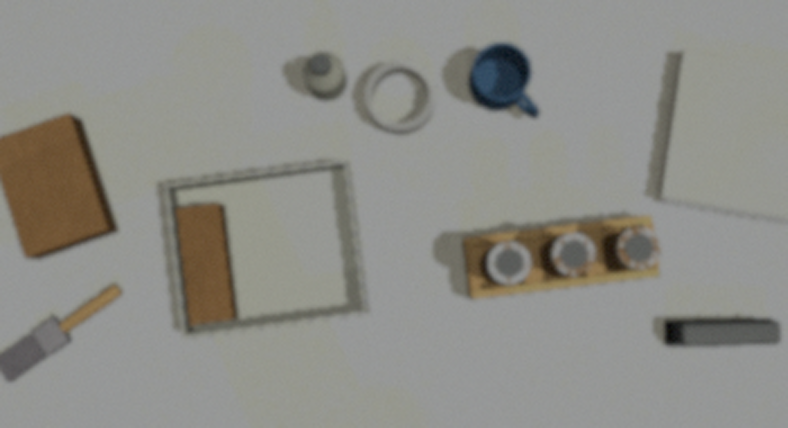

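View pics/scene0.png

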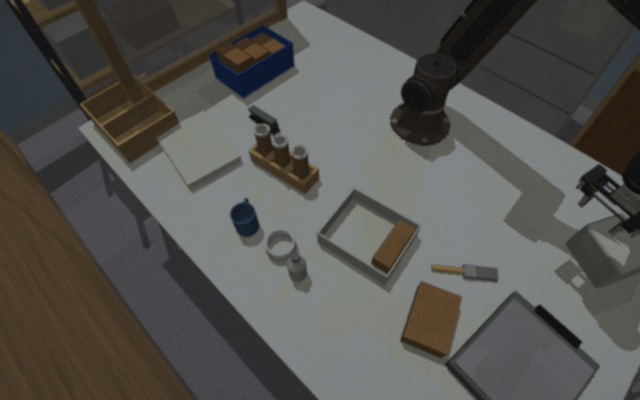

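The top crop shows lids at about (509,262), (572,253) and (637,247), the rack slightly turned, and the basket with its carton on the left (+y) side and its free floor on the right. The scene view agrees with this. Next I'll convert the pixels to positions.

```bash
python3 - <<'E'
from h import *
f=lambda p:(p[0]/2.25+150,p[1]/2.25+100)
for n,p,z in(("l1",(509,262),.158),("l2",(572,253),.158),("l3",(637,247),.158),("rk",(473,297),.06),("rk",(659,275),.06),("rk",(653,217),.06),("rk",(466,238),.06),
 ("bk",(160,183),.065),("bk",(345,163),.065),("bk",(368,311),.065),("bk",(188,330),.065)):
    print(n,np.round(atz("top",f(p),z),3))
q=optics.camera_model("wrist");print(np.round(q["T_tool_cam"],3),q["fx"])
E
```

```text
l1 [ 0.522 -0.136  0.158]
l2 [ 0.535 -0.215  0.158]
l3 [ 0.544 -0.297  0.158]
rk [ 0.476 -0.099  0.06 ]
rk [ 0.511 -0.349  0.06 ]
rk [ 0.589 -0.341  0.06 ]
rk [ 0.555 -0.088  0.06 ]
bk [0.621 0.326 0.065]
bk [0.653 0.077 0.065]
bk [0.455 0.041 0.065]
bk [0.424 0.281 0.065]
[[ 1.     0.001 -0.001  0.002]
 [ 0.001 -0.969 -0.249 -0.067]
 [-0.001  0.249 -0.969 -0.185]
 [ 0.     0.     0.     1.   ]] 298.0344102001587
```

>>> {"method": "apply_moves", "body": {"increments": [0.025, -0.03, 0.01, 0, 0, -0.1, 0.03, -0.03, 0.01, 0, 0, -0.1, 0.03, -0.03, 0.01, 0, 0, -0.1, 0.03, -0.03, 0.01, 0, 0, -0.1, 0.03, -0.03, 0.01, 0, 0, -0.1, 0.03, -0.03, 0.01, 0, 0, -0.1, 0.03, -0.03, 0.01, 0, 0, -0.1, 0.03, -0.03, 0.01, 0, 0, -0.1, 0.03, -0.03, 0.01, 0, 0, -0.1, 0.03, -0.03, 0.01, 0, 0, -0.1, 0.02, -0.04, 0.01, 0, 0, -0.1, 0.02, -0.04, 0, 0, 0, -0.1, 0.02, -0.04, 0, 0, 0, -0.1, 0.02, -0.04, 0, 0, 0, -0.1, 0.01, -0.04, 0, 0, 0, 0, 0, -0.04, 0, 0, 0, 0, 0, -0.04, 0, 0, 0, 0, 0, -0.04, 0, 0, 0, 0], "hand": 0}}

```text
t: 2.7
eef_pos: [0.529, 0.0509, 0.3064]
ee_rot: [3.139, 0.002, 3.009]
force: [0.6, -0.4, -0.8]
width: 0.0875
```

>>> {"method": "apply_moves", "body": {"increments": [0, -0.033, 0, 0, 0, 0.034, 0, -0.033, 0, 0, 0, 0.034, 0, -0.033, 0, 0, 0, 0.034, 0, -0.033, 0, 0, 0, 0.034, 0, -0.033, 0, 0, 0, 0.034, 0, -0.033, 0, 0, 0, 0.034, 0, -0.033, 0, 0, 0, 0.034, 0, -0.03, 0, 0, 0, 0.034, 0, 0, 0, 0, 0, 0, 0, 0, 0, 0, 0, 0]}}

```text
t: 3.53
eef_pos: [0.5249, -0.231, 0.3087]
ee_rot: [3.139, 0.006, -2.995]
force: [-0.3, 0.1, 0.4]
width: 0.0877
```

```bash
python3 - <<'E'
from h import *
from scipy.spatial.transform import Rotation as R
s=arm.get_state(); T=np.eye(4);T[:3,:3]=R.from_euler("xyz",s["ee_rot"]).as_matrix();T[:3,3]=s["eef_pos"]
np.save("T1.npy",T)
im=optics.grab_frame("wrist"); cv2.imwrite("pics/w1.png",im[:,:,::-1])
print(s["eef_pos"],s["ee_rot"],s["force"],s["q"])
for n,z in(("tube_a_mid",.083),("rack",0)):
    for r in finder.landmark_of("wrist",n)[:4]: print(n,r["conf"],np.round(r["point"]),np.round(atz("wrist",r["point"],z,T),3))
E
```

```text
[ 0.52490547 -0.23104728  0.30867836] [ 3.13909361  0.00626328 -2.99519182] [-0.29230404  0.12959027  0.37060264] [-0.07650048  0.13761797 -0.039029   -0.0038861  -1.3885948   0.22360267]
rack 0.82 [310. 175.] [ 0.535 -0.212  0.   ]
```

View pics/w1.png

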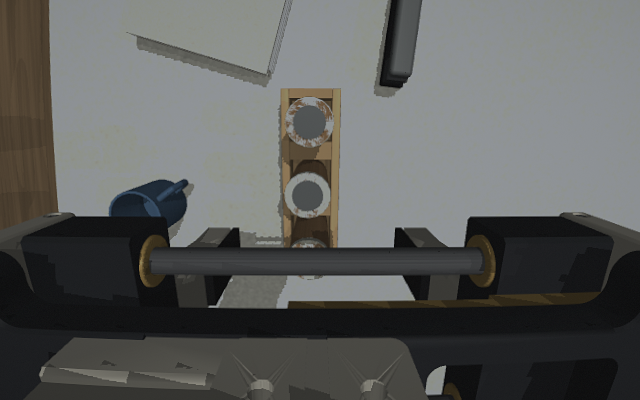

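The wrist view shows lids at (310,122) for the far tube and (308,195) for the middle one. The third is behind the gripper near (308,262). The jaws straddle the rack squarely.

```bash
python3 - <<'E'
from h import *
T=np.load("T1.npy")
for p in((310,122),(308,195)): print(np.round(atz("wrist",p,.158,T),3))
for p in((341,88),(281,88)): print(np.round(atz("wrist",p,.06,T),3))
E
```

```text
[ 0.543 -0.298  0.158]
[ 0.533 -0.216  0.158]
[ 0.509 -0.349  0.06 ]
[ 0.591 -0.337  0.06 ]
```

>>> {"method": "apply_moves", "body": {"increments": [0.004, 0.008, 0, 0, 0, -0.004, 0.004, 0.008, 0, 0, 0, -0.004, 0, 0, -0.03, 0, 0, 0, 0, 0, -0.03, 0, 0, 0, 0, 0, -0.03, 0, 0, 0, 0, 0, -0.03, 0, 0, 0, 0, 0, -0.02, 0, 0, 0, 0, 0, 0, 0, 0, 0, 0, 0, 0, 0, 0, 0]}}

```text
t: 4.43
eef_pos: [0.5382, -0.1993, 0.1683]
ee_rot: [3.141, 0.016, -2.99]
force: [0.3, -0.4, 1.6]
width: 0.0879
```

>>> {"method": "apply_moves", "body": {"increments": [-0.003, -0.01, 0, 0, 0.008, -0.007, -0.001, -0.004, 0, 0, 0.004, -0.003, 0, 0, 0, 0, 0, 0]}}

```text
t: 4.68
eef_pos: [0.5366, -0.2125, 0.1721]
ee_rot: [3.141, 0.007, -2.997]
force: [0.1, -0.4, -0.0]
width: 0.0878
```

>>> {"method": "apply_moves", "body": {"increments": [-0.002, -0.001, -0.01, 0, 0.004, -0.003, -0.002, -0.001, -0.015, 0, 0.002, -0.002, 0, 0, -0.015, 0, 0, 0, 0, 0, -0.01, 0, 0, 0, 0, 0, -0.004, 0, 0, 0, 0, 0, 0, 0, 0, 0]}}

```text
t: 5.18
eef_pos: [0.5352, -0.2161, 0.1198]
ee_rot: [-3.141, 0.011, -3.005]
force: [-0.5, -0.1, -0.3]
width: 0.0877
```

>>> {"method": "apply_moves", "body": {"increments": [-0.002, 0.001, -0.004, 0, 0.008, 0, 0, 0, 0, 0, 0.003, 0, 0, 0, 0, 0, 0, 0, 0, 0, 0, 0, 0, 0]}}

```text
t: 5.52
eef_pos: [0.5339, -0.2153, 0.1167]
ee_rot: [3.141, -0.0, -3.005]
force: [-0.8, 0.1, 0.8]
width: 0.0877
```

>>> {"method": "apply_moves", "body": {"increments": [0, 0, 0, 0, 0, 0, 0, 0, 0, 0, 0, 0, 0, 0, 0, 0, 0, 0, 0, 0, 0, 0, 0, 0, 0, 0, 0, 0, 0, 0, 0, 0, 0, 0, 0, 0, 0, 0, 0, 0, 0, 0, 0, 0, 0, 0, 0, 0], "hand": 1, "force": 25}}

```text
t: 6.18
eef_pos: [0.5349, -0.2154, 0.1184]
ee_rot: [-3.141, 0.003, -3.005]
force: [1.1, -0.6, 0.3]
width: 0.0509
```

>>> {"method": "apply_moves", "body": {"increments": [0, 0, 0.006, 0, 0, 0, 0, 0, 0.006, 0, 0, 0, 0, 0, 0.004, 0, 0, 0, 0, 0, 0, 0, 0, 0, 0, 0, 0, 0, 0, 0, 0, 0, 0, 0, 0, 0]}}

```text
t: 6.68
eef_pos: [0.5349, -0.2153, 0.1364]
ee_rot: [-3.141, 0.003, -3.005]
force: [0.3, 0.1, -1.1]
width: 0.0511
```

```bash
python3 -c "
from h import *
s=arm.get_state();print(s['t'],s['eef_pos'],s['ee_rot'],s['force'],s['width'])
for i in range(3):
    optics.grab_frame('wrist');s=arm.get_state();print(s['t'],s['eef_pos'],s['force'],s['moment'])"
```

```text
6.6833 [ 0.53489942 -0.21531553  0.13643559] [-3.14107070e+00  2.91742292e-03 -3.00479466e+00] [ 0.32668939  0.06062974 -1.06121696] 0.05108196430764561
6.7333 [ 0.53482191 -0.21529299  0.13629921] [ 0.66269839 -0.18635563 -0.23928025] [ 0.0333958  -0.04679235  0.01656809]
6.7833 [ 0.53470211 -0.21526043  0.13612731] [-0.08513772  0.27238172 -0.13542075] [ 0.06595731 -0.02122121 -0.0328426 ]
6.8333 [ 0.53465851 -0.21525016  0.13599639] [ 0.07456006  0.02628184 -0.85889033] [ 0.09156869 -0.01136816 -0.00016825]
```

The reading is about -0.6 N after an 18 mm lift, so the middle tube is empty. I'll lower it and go to the next.

>>> {"method": "apply_moves", "body": {"increments": [0, 0, -0.006, 0, 0, 0, 0, 0, -0.006, 0, 0, 0, 0, 0, -0.004, 0, 0, 0, 0, 0, -0.001, 0, 0, 0, 0, 0, 0, 0, 0, 0]}}

```text
t: 7.25
eef_pos: [0.5349, -0.2159, 0.1184]
ee_rot: [-3.14, 0.002, -3.004]
force: [-0.9, -0.2, 4.4]
width: 0.0514
```

>>> {"method": "apply_moves", "body": {"increments": [0, 0, 0, 0, 0, 0, 0, 0, 0, 0, 0, 0, 0, 0, 0, 0, 0, 0, 0, 0, 0, 0, 0, 0, 0, 0, 0, 0, 0, 0], "hand": 0}}

```text
t: 7.67
eef_pos: [0.5346, -0.2159, 0.117]
ee_rot: [-3.14, 0.001, -3.004]
force: [-0.1, -0.7, -0.8]
width: 0.0792
```

>>> {"method": "apply_moves", "body": {"increments": [0, 0, 0.01, 0, 0, 0, 0, 0, 0.025, 0, 0, 0, 0, 0, 0.02, 0, 0, 0, 0, 0, 0.005, 0, 0, 0, 0, 0, 0, 0, 0, 0]}}

```text
t: 8.08
eef_pos: [0.5333, -0.2159, 0.1799]
ee_rot: [-3.14, -0.002, -3.004]
force: [1.2, -0.2, -0.8]
width: 0.0876
```

>>> {"method": "apply_moves", "body": {"increments": [-0.002, 0.015, 0, 0, 0, 0, -0.003, 0.02, 0, 0, 0, 0, -0.003, 0.02, 0, 0, 0, 0, -0.002, 0.01, 0, 0, 0, 0, 0, 0.002, 0, 0, 0, 0, 0, 0, 0, 0, 0, 0]}}

```text
t: 8.58
eef_pos: [0.5219, -0.147, 0.1782]
ee_rot: [-3.141, -0.003, -3.006]
force: [0.2, -0.7, 0.1]
width: 0.0877
```

>>> {"method": "apply_moves", "body": {"increments": [0, 0.009, 0, 0, 0, 0, 0, 0.003, 0, 0, 0, 0, 0, 0, -0.01, 0, 0, 0, 0, 0, -0.02, 0, 0, 0, 0, 0, -0.018, 0, 0, 0, 0, 0, -0.008, 0, 0, 0, 0, 0, -0.002, 0, 0, 0, 0, 0, 0, 0, 0, 0]}}

```text
t: 9.25
eef_pos: [0.522, -0.1363, 0.1151]
ee_rot: [-3.141, -0.004, -3.007]
force: [0.8, -0.1, 0.9]
width: 0.0873
```

>>> {"method": "apply_moves", "body": {"increments": [0, 0, 0, 0, 0, 0, 0, 0, 0, 0, 0, 0, 0, 0, 0, 0, 0, 0, 0, 0, 0, 0, 0, 0, 0, 0, 0, 0, 0, 0, 0, 0, 0, 0, 0, 0, 0, 0, 0, 0, 0, 0, 0, 0, 0, 0, 0, 0], "hand": 1, "force": 25}}

```text
t: 9.92
eef_pos: [0.5241, -0.1368, 0.1183]
ee_rot: [-3.14, 0.001, -3.008]
force: [-0.6, 0.5, -0.4]
width: 0.0513
```

>>> {"method": "apply_moves", "body": {"increments": [0, 0, 0.006, 0, 0, 0, 0, 0, 0.006, 0, 0, 0, 0, 0, 0.004, 0, 0, 0, 0, 0, 0, 0, 0, 0, 0, 0, 0, 0, 0, 0, 0, 0, 0, 0, 0, 0]}}

```text
t: 10.42
eef_pos: [0.5242, -0.1367, 0.1366]
ee_rot: [-3.14, 0.002, -3.007]
force: [-0.7, -0.3, -0.8]
width: 0.0511
```

```bash
python3 -c "
from h import *
s=arm.get_state();print(s['t'],s['eef_pos'],s['ee_rot'],s['force'],s['width'])
for i in range(3):
    optics.grab_frame('wrist');s=arm.get_state();print(s['t'],s['eef_pos'],s['force'],s['moment'])"
```

```text
10.4167 [ 0.52424415 -0.13668479  0.13661727] [-3.13977094e+00  1.94967097e-03 -3.00745408e+00] [-0.67597411 -0.27562834 -0.75466256] 0.051105976537405076
10.4667 [ 0.52421587 -0.13667075  0.13654583] [ 0.73105591  0.00235586 -0.27874625] [ 0.09484469 -0.06808319  0.08193001]
10.5167 [ 0.52409217 -0.1366646   0.13637447] [ 0.83618886 -0.17106993 -1.12425466] [ 0.06486925 -0.07883528  0.02717131]
10.5667 [ 0.52399349 -0.13668151  0.13623338] [ 0.44130681  0.22382975 -0.08121301] [ 0.12195464 -0.01301964 -0.02811235]
```

This one is empty too, so the packed tube is the third, at -y.

>>> {"method": "apply_moves", "body": {"increments": [0, 0, -0.006, 0, 0, 0, 0, 0, -0.006, 0, 0, 0, 0, 0, -0.004, 0, 0, 0, 0, 0, -0.001, 0, 0, 0, 0, 0, 0, 0, 0, 0]}}

```text
t: 10.98
eef_pos: [0.5241, -0.1372, 0.1178]
ee_rot: [-3.139, 0.001, -3.007]
force: [-2.5, 0.9, 8.6]
width: 0.0519
```

>>> {"method": "apply_moves", "body": {"increments": [0, 0, 0, 0, 0, 0, 0, 0, 0, 0, 0, 0, 0, 0, 0, 0, 0, 0, 0, 0, 0, 0, 0, 0, 0, 0, 0, 0, 0, 0, 0, 0, 0, 0, 0, 0], "hand": 0}}

```text
t: 11.48
eef_pos: [0.5239, -0.1373, 0.1168]
ee_rot: [-3.139, -0.0, -3.007]
force: [-0.2, -0.3, 0.6]
width: 0.0849
```

>>> {"method": "apply_moves", "body": {"increments": [0, 0, 0.01, 0, 0, 0, 0, 0, 0.025, 0, 0, 0, 0, 0, 0.02, 0, 0, 0, 0, 0, 0.005, 0, 0, 0, 0, 0, 0, 0, 0, 0]}}

```text
t: 11.9
eef_pos: [0.5227, -0.1374, 0.1803]
ee_rot: [-3.138, -0.003, -3.007]
force: [0.5, -0.4, -0.0]
width: 0.0876
```

>>> {"method": "apply_moves", "body": {"increments": [0.002, -0.015, 0, 0, 0, 0, 0.003, -0.025, 0, 0, 0, 0, 0.004, -0.03, 0, 0, 0, 0, 0.004, -0.03, 0, 0, 0, 0, 0.003, -0.025, 0, 0, 0, 0, 0.002, -0.015, 0, 0, 0, 0, 0.001, -0.005, 0, 0, 0, 0, 0, 0, 0, 0, 0, 0]}}

```text
t: 12.57
eef_pos: [0.5409, -0.2871, 0.1778]
ee_rot: [-3.141, -0.003, -3.004]
force: [-0.6, 0.3, -0.2]
width: 0.0883
```

>>> {"method": "apply_moves", "body": {"increments": [0.001, -0.008, 0, 0, 0, 0, 0.001, -0.003, 0, 0, 0, 0, 0, 0, -0.01, 0, 0, 0, 0, 0, -0.02, 0, 0, 0, 0, 0, -0.018, 0, 0, 0, 0, 0, -0.008, 0, 0, 0, 0, 0, -0.002, 0, 0, 0, 0, 0, 0, 0, 0, 0]}}

```text
t: 13.23
eef_pos: [0.5428, -0.2944, 0.1155]
ee_rot: [3.141, -0.003, -3.0]
force: [0.0, 0.4, -0.3]
width: 0.0872
```

>>> {"method": "apply_moves", "body": {"increments": [0, 0, 0, 0, 0, 0, 0, 0, 0, 0, 0, 0, 0, 0, 0, 0, 0, 0, 0, 0, 0, 0, 0, 0, 0, 0, 0, 0, 0, 0, 0, 0, 0, 0, 0, 0, 0, 0, 0, 0, 0, 0, 0, 0, 0, 0, 0, 0], "hand": 1, "force": 35}}

```text
t: 13.9
eef_pos: [0.5446, -0.2942, 0.1191]
ee_rot: [-3.14, 0.002, -2.999]
force: [0.4, -0.7, -1.1]
width: 0.0509
```

>>> {"method": "apply_moves", "body": {"increments": [0, 0, 0.006, 0, 0, 0, 0, 0, 0.006, 0, 0, 0, 0, 0, 0.004, 0, 0, 0, 0, 0, 0, 0, 0, 0, 0, 0, 0, 0, 0, 0, 0, 0, 0, 0, 0, 0]}}

```text
t: 14.4
eef_pos: [0.5429, -0.2935, 0.1347]
ee_rot: [3.14, -0.002, -3.0]
force: [1.3, -0.8, -5.9]
width: 0.0513
```

```bash
python3 -c "
from h import *
s=arm.get_state();print(s['t'],s['eef_pos'],s['ee_rot'],s['force'],s['width'])
for i in range(3):
    optics.grab_frame('wrist');s=arm.get_state();print(s['t'],s['eef_pos'],s['force'],s['moment'])"
```

```text
14.4 [ 0.54285321 -0.2934555   0.13465374] [ 3.14049752e+00 -1.64517695e-03 -3.00006341e+00] [ 1.32698586 -0.827354   -5.88304766] 0.05126357820949311
14.45 [ 0.54280271 -0.29344776  0.13457649] [ 0.48209105 -0.41298754 -4.98451499] [-0.06062925 -0.09548139 -0.00326155]
14.5 [ 0.54275601 -0.29347977  0.13450712] [ 0.74676776 -0.54300728 -4.91182315] [-0.07258635 -0.07590345 -0.02351336]
14.55 [ 0.54277601 -0.29345119  0.13446164] [ 0.04108632  0.11603373 -5.21033223] [-0.06712116 -0.09970318 -0.02694929]
```

The reading is about -5.1 N, so this is the packed tube. I'll lift it clear and carry it over.

>>> {"method": "apply_moves", "body": {"increments": [0, 0, 0.01, 0, 0, 0, 0, 0, 0.015, 0, 0, 0, 0, 0, 0.02, 0, 0, 0, 0, 0, 0.02, 0, 0, 0, 0, 0, 0.02, 0, 0, 0, 0, 0, 0.02, 0, 0, 0, 0, 0, 0.02, 0, 0, 0, 0, 0, 0.015, 0, 0, 0, 0, 0, 0.01, 0, 0, 0, 0, 0, 0.004, 0, 0, 0, 0, 0, 0, 0, 0, 0]}}

```text
t: 15.47
eef_pos: [0.5416, -0.2923, 0.2998]
ee_rot: [3.14, -0.001, -3.0]
force: [0.9, 0.3, -4.4]
width: 0.0509
```

>>> {"method": "apply_moves", "body": {"increments": [0, 0.008, 0, 0, 0, 0, 0, 0.016, 0, 0, 0, 0, 0, 0.022, 0, 0, 0, 0, 0, 0.026, 0, 0, 0, 0, 0, 0.028, 0, 0, 0, 0, 0, 0.028, 0, 0, 0, 0, 0, 0.028, 0, 0, 0, 0, 0, 0.028, 0, 0, 0, 0, 0, 0.028, 0, 0, 0, 0, 0, 0.028, 0, 0, 0, 0, 0, 0.028, 0, 0, 0, 0, 0, 0.028, 0, 0, 0, 0, 0, 0.026, 0, 0, 0, 0, 0, 0.022, 0, 0, 0, 0, 0, 0.016, 0, 0, 0, 0, 0, 0.008, 0, 0, 0, 0, 0, 0.003, 0, 0, 0, 0, 0, 0, 0, 0, 0, 0]}}

```text
t: 16.97
eef_pos: [0.525, 0.1027, 0.2768]
ee_rot: [3.135, -0.035, -3.003]
force: [-0.4, 0.5, -5.4]
width: 0.0512
```

```bash
python3 - <<'E'
from h import *
s=arm.get_state();print(s['t'],s['eef_pos'],s['ee_rot'],s['force'],s['moment'],s['width'])
im=optics.grab_frame("scene"); cv2.imwrite("pics/s2.png",cv2.resize(im[100:320,220:500,::-1],None,fx=2.7,fy=2.7,interpolation=cv2.INTER_CUBIC))
for r in finder.landmark_of("scene","basket_free")[:2]: print(r["conf"],atz("scene",r["point"],.005))
E
```

```text
16.9667 [0.52502232 0.10266689 0.27677075] [ 3.13481115 -0.03470386 -3.00282566] [-0.39426944  0.50029829 -5.38248646] [ 0.12151972 -0.20410875 -0.02900435] 0.05119101077454705
0.83 [0.55285862 0.15168384 0.005     ]
0.7 [0.78160566 0.10909058 0.005     ]
```

View pics/s2.png

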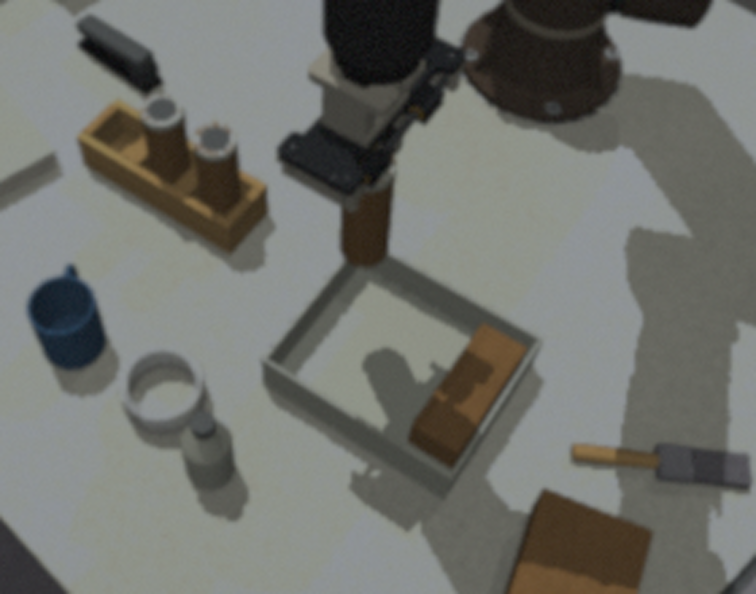

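Both empty tubes stand in the rack. The packed tube hangs upright near the basket's -y side, at about (365,225) in this crop. Next I'll centre it and level the tool.

>>> {"method": "apply_moves", "body": {"increments": [0.004, 0.008, 0, 0, -0.007, 0, 0.006, 0.013, 0, 0, -0.008, 0, 0.006, 0.013, 0, 0, -0.008, 0, 0.004, 0.008, 0, 0, -0.007, 0, 0.001, 0.002, 0, 0, -0.003, 0, 0, 0, 0, 0, 0, 0]}}

```text
t: 17.57
eef_pos: [0.5491, 0.1474, 0.2771]
ee_rot: [3.14, 0.002, -3.009]
force: [0.4, 0.1, -5.3]
width: 0.051
```

>>> {"method": "apply_moves", "body": {"increments": [0, 0, -0.01, 0, 0, 0, 0, 0, -0.018, 0, 0, 0, 0, 0, -0.022, 0, 0, 0, 0, 0, -0.024, 0, 0, 0, 0, 0, -0.024, 0, 0, 0, 0, 0, -0.018, 0, 0, 0, 0, 0, -0.01, 0, 0, 0, 0, 0, -0.004, 0, 0, 0, 0, 0, 0, 0, 0, 0]}}

```text
t: 18.32
eef_pos: [0.5461, 0.1447, 0.1375]
ee_rot: [3.14, 0.001, -3.009]
force: [0.0, -0.5, -3.8]
width: 0.0512
```

>>> {"method": "apply_moves", "body": {"increments": [0, 0, -0.005, 0, 0, 0, 0, 0, -0.005, 0, 0, 0, 0, 0, -0.003, 0, 0, 0, 0, 0, 0, 0, 0, 0]}}

```text
t: 18.65
eef_pos: [0.5472, 0.1448, 0.125]
ee_rot: [3.14, 0.003, -3.009]
force: [1.0, 0.5, -4.9]
width: 0.0509
```

```bash
python3 - <<'E'
from h import *
s=arm.get_state();print(s['t'],s['eef_pos'],s['ee_rot'],s['force'],s['moment'],s['width'])
im=optics.grab_frame("scene"); cv2.imwrite("pics/s3.png",cv2.resize(im[120:300,280:450,::-1],None,fx=3.3,fy=3.3,interpolation=cv2.INTER_CUBIC))
E
```

```text
18.65 [0.54716179 0.14483626 0.12500959] [ 3.13956118  0.0034988  -3.00933747] [ 0.98385169  0.50737378 -4.85188107] [ 6.88798108e-02  5.27575899e-03 -6.40929736e-05] 0.05092993360170068
```

View pics/s3.png

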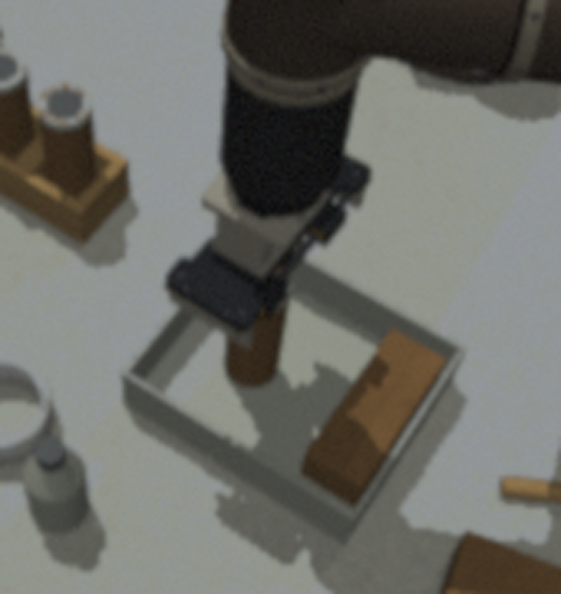

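The tube hangs upright over the free floor with its foot near (252,375), well clear of the carton and walls. I'll lower it slowly until it touches.

>>> {"method": "apply_moves", "body": {"increments": [0, 0, -0.003, 0, 0, 0, 0, 0, -0.003, 0, 0, 0, 0, 0, 0, 0, 0, 0]}}

```text
t: 18.95
eef_pos: [0.5483, 0.1454, 0.1202]
ee_rot: [3.139, 0.006, -3.009]
force: [-0.5, -0.6, -4.4]
width: 0.0512
```

>>> {"method": "apply_moves", "body": {"increments": [0, 0, -0.002, 0, 0, 0, 0, 0, -0.001, 0, 0, 0, 0, 0, 0, 0, 0, 0]}}

```text
t: 19.2
eef_pos: [0.5484, 0.1455, 0.1172]
ee_rot: [3.138, 0.007, -3.009]
force: [0.2, 0.4, -4.4]
width: 0.0514
```

>>> {"method": "apply_moves", "body": {"increments": [0, 0, -0.002, 0, 0, 0, 0, 0, -0.001, 0, 0, 0, 0, 0, 0, 0, 0, 0]}}

```text
t: 19.45
eef_pos: [0.5492, 0.1459, 0.1164]
ee_rot: [3.138, 0.009, -3.008]
force: [0.0, 0.2, -4.5]
width: 0.051
```

>>> {"method": "apply_moves", "body": {"increments": [0, 0, -0.002, 0, 0, 0, 0, 0, -0.002, 0, 0, 0, 0, 0, 0, 0, 0, 0]}}

```text
t: 19.7
eef_pos: [0.5505, 0.1466, 0.1166]
ee_rot: [3.138, 0.013, -3.006]
force: [-0.8, 0.3, -5.6]
width: 0.0511
```

>>> {"method": "apply_moves", "body": {"increments": [-0.001, 0, -0.004, 0, 0.008, 0, 0, 0, -0.003, 0, 0.006, 0, 0, 0, 0, 0, 0, 0]}}

```text
t: 19.95
eef_pos: [0.5532, 0.1478, 0.1169]
ee_rot: [3.135, 0.008, -3.003]
force: [0.1, 0.7, -4.8]
width: 0.051
```

```bash
python3 - <<'E'
from h import *
for i in range(3):
    s=arm.get_state();print(s['t'],np.round(s['eef_pos'],4),np.round(s['ee_rot'],3),np.round(s['force'],2),np.round(s['moment'],2),np.round(s['q'],4),np.round(s['qd'],3),np.round(s['joint_efforts'],1))
    im=optics.grab_frame("scene")
cv2.imwrite("pics/s4.png",cv2.resize(im[150:290,290:450,::-1],None,fx=4,fy=4,interpolation=cv2.INTER_CUBIC))
E
```

```text
19.95 [0.5532 0.1478 0.1169] [ 3.135  0.008 -3.003] [ 0.1   0.71 -4.82] [ 0.09 -0.06 -0.01] [ 0.6011  0.2553 -0.3395 -0.0025 -0.9657 -0.4609] [ 0.001 -0.022  0.013  0.01  -0.009 -0.002] [  0.1 -50.3  28.3   7.1  -0.3   0.1]
20.0 [0.5535 0.148  0.1168] [ 3.135  0.009 -3.003] [-0.24  0.98 -4.53] [ 0.16 -0.1   0.01] [ 0.6011  0.2553 -0.3398 -0.0024 -0.9645 -0.4611] [ 0.     0.012 -0.017 -0.004  0.028 -0.003] [ -0.1 -48.   26.7   6.6  -0.3   0. ]
20.05 [0.5532 0.1479 0.1161] [ 3.135  0.009 -3.003] [-1.42  0.85  5.97] [0.73 0.21 0.01] [ 0.6012  0.256  -0.3406 -0.0027 -0.9636 -0.4612] [ 0.     0.007 -0.002  0.001  0.008 -0.   ] [ -0.2 -49.5  27.5   6.9  -0.2   0. ]
```

View pics/s4.png

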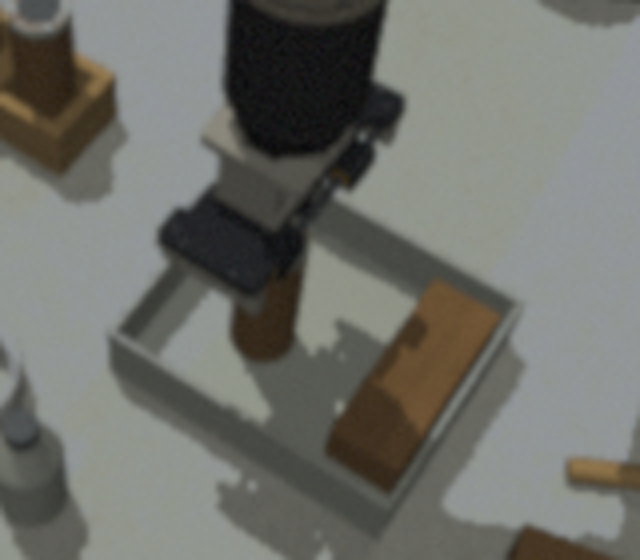

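Contact has just been made: the force rose to +6 N at z = 0.116, as predicted. The tube stands upright on the floor at about (262,345) in the crop, so I'll release it and withdraw.

>>> {"method": "apply_moves", "body": {"increments": [0, 0, 0, 0, 0, 0, 0, 0, 0, 0, 0, 0]}}

```text
t: 20.27
eef_pos: [0.5535, 0.1482, 0.1161]
ee_rot: [3.135, 0.009, -3.003]
force: [-2.7, 0.5, 3.1]
width: 0.0505
```

>>> {"method": "apply_moves", "body": {"increments": [0, 0, 0, 0, 0, 0, 0, 0, 0, 0, 0, 0, 0, 0, 0, 0, 0, 0, 0, 0, 0, 0, 0, 0, 0, 0, 0, 0, 0, 0, 0, 0, 0, 0, 0, 0], "hand": 0}}

```text
t: 20.77
eef_pos: [0.5542, 0.148, 0.1152]
ee_rot: [3.136, 0.009, -3.003]
force: [-1.1, 0.3, 0.5]
width: 0.0846
```

>>> {"method": "apply_moves", "body": {"increments": [0, 0, 0.008, 0, 0, 0, 0, 0, 0.015, 0, 0, 0, 0, 0, 0.025, 0, 0, 0, 0, 0, 0.03, 0, 0, 0, 0, 0, 0.03, 0, 0, 0, 0, 0, 0.03, 0, 0, 0, 0, 0, 0.02, 0, 0, 0, 0, 0, 0, 0, 0, 0]}}

```text
t: 21.43
eef_pos: [0.5517, 0.1456, 0.2827]
ee_rot: [3.138, 0.006, -3.003]
force: [0.7, 0.5, 0.7]
width: 0.0877
```

>>> {"method": "apply_moves", "body": {"increments": [-0.01, -0.02, 0, 0, 0, 0, -0.01, -0.03, 0, 0, 0, 0, 0, -0.03, 0, 0, 0, 0, 0, -0.03, 0, 0, 0, 0, 0, -0.03, 0, 0, 0, 0, 0, -0.02, 0, 0, 0, 0, 0, 0, 0, 0, 0, 0, 0, 0, 0, 0, 0, 0, 0, 0, 0, 0, 0, 0, 0, 0, 0, 0, 0, 0]}}

```text
t: 22.27
eef_pos: [0.53, -0.0197, 0.2891]
ee_rot: [3.136, 0.015, -3.001]
force: [0.3, 0.4, -0.1]
width: 0.0875
```

```bash
python3 - <<'E'
from h import *
s=arm.get_state();print(s['t'],s['eef_pos'],s['force'],s['width'])
im=optics.grab_frame("scene"); cv2.imwrite("pics/s5.png",cv2.resize(im[100:320,220:500,::-1],None,fx=2.7,fy=2.7,interpolation=cv2.INTER_CUBIC))
optics.grab_frame("top")
for c in("scene","top"):
  for n,z in(("tube_a_mid",.08),("glue",0),("mug",0),("tape",0),("stapler",0),("parcel",0),("brush",0),("carton",.005)):
    for r in finder.landmark_of(c,n)[:3]:
      if r["conf"]>.5: print(c,n,round(r["conf"],2),np.round(r["point"]),np.round(atz(c,r["point"],z),3))
E
```

```text
22.2667 [ 0.52997643 -0.01965533  0.28911765] [ 0.34535147  0.40285973 -0.08841872] 0.08749630029104416
scene tube_a_mid 0.7 [359. 219.] [0.54  0.146 0.08 ]
scene glue 0.87 [297. 273.] [0.776 0.108 0.   ]
scene glue 0.56 [304. 176.] [ 0.504 -0.143  0.   ]
scene mug 0.84 [249. 227.] [ 0.776 -0.122  0.   ]
scene tape 0.95 [283. 244.] [0.74  0.006 0.   ]
scene tape 0.65 [365. 237.] [0.538 0.179 0.   ]
scene stapler 0.85 [266. 123.] [ 0.429 -0.44   0.   ]
scene parcel 0.86 [427. 323.] [0.624 0.486 0.   ]
scene brush 0.83 [462. 275.] [0.43  0.477 0.   ]
scene carton 0.9 [389. 252.] [0.529 0.267 0.005]
top glue 0.57 [293. 138.] [0.77  0.116 0.   ]
top glue 0.52 [281. 212.] [0.534 0.147 0.   ]
top mug 0.64 [371. 137.] [ 0.778 -0.133  0.   ]
top tape 0.62 [329. 145.] [0.751 0.002 0.   ]
top tape 0.58 [369. 136.] [ 0.782 -0.126  0.   ]
top stapler 0.94 [470. 244.] [ 0.444 -0.448  0.   ]
top parcel 0.82 [176. 186.] [0.61  0.485 0.   ]
top brush 0.6 [176. 242.] [0.431 0.477 0.   ]
top carton 0.64 [243. 218.] [0.511 0.265 0.005]
```

View pics/s5.png

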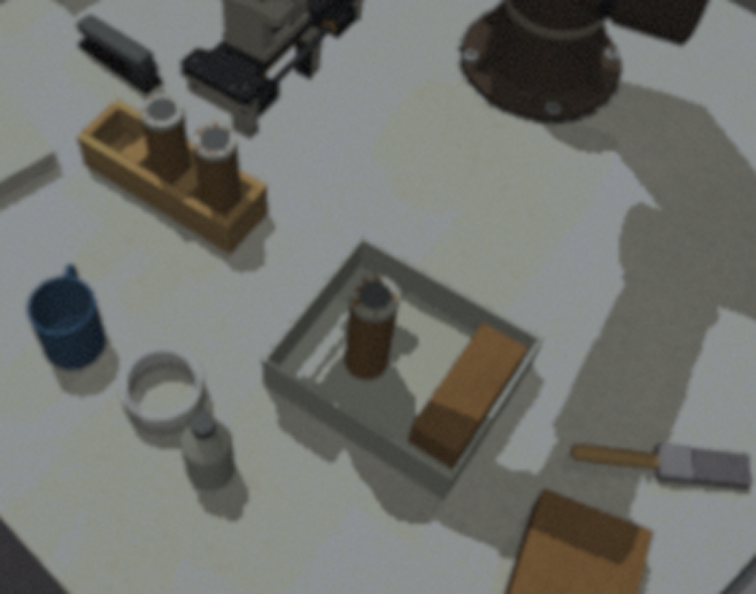

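The packed tube stands upright on the basket floor, with its foot near (368,368). Both empty tubes are in the rack, at (165,140) and (217,170), and the bystanders are where they were. The gripper is clear, so I'll hand in.

```bash
python3 -c "
from station import arm
print(arm.job_done())"
```

```text
the job is handed in; nothing more can be done
None
```

I found the packed tube, set it upright in the outgoing basket, and handed the job in at about 22 s of the 64 s allowed. No verdict was reported.

- **Finding it:** I lifted each tube about 16–18 mm and read the wrist force. The middle and +y tubes read about 0.6 N, so they are empty, and I lowered both back into their wells. The -y tube read about 5.1 N, so it is the packed one.
- **Placing it:** I carried the packed tube over the rack and lowered it onto the free part of the basket floor. First contact showed about +6 N at the height I expected. I then released it and backed the gripper away.
- **Last checks:**
    - The final picture shows the packed tube upright in the basket at about (0.54, 0.146), clear of the carton and walls.
    - Both empty tubes stand in the rack.
    - The finder put the other things within about 1–2 cm of their start positions, which is its usual error.
- **What went less well:** The last few millimetres of lowering stalled on small steps and drifted about 5 mm in x. The finder's point for the packed tube is about 14 mm short in x of where the gripper released it. It came from the oblique scene view, and the tube is well inside the basket either way.

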